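# Clear the jammed offcut and hold the sander's belt tension arm back

### The job

The belt sander's tension arm cannot be wound back because a wooden offcut stands in its way on the machine: take the offcut off and put it in the plain undivided tray (not the divided screw box), without knocking the mug, spare roller or sanding block about. Then swing the arm by its upright black handle against its spring, fully to its stop, so that a new belt could be slipped on, and finish while holding it there: do not let go.

Things in the scene. Friction and masses are not known exactly. Their poses are not given: they have to be found in the camera images.
- sander: Bench belt sander without belt, fixed: grey base 260 (x) x 340 (y) x 30 mm. Origin: centre of its underside; x away from its front edge, y to its left. On the base (x, y in mm, tops above the table): rubber drum radius 32 at (-10, 125), top 86; motor box 75 x 100 at (85, 100), top 107; knob at (95, -130), top 52; stop pin 15 across at (11, 12), top 75.
- pivot (a point): Point on the vertical hinge axis of the sander's sprung tension arm, 45 mm above the table, at (50, -30) mm in the sander's axes. Its axes are the sander's.
- handle (a point): Upright black round handle on the arm's free end, 18 mm in diameter, 55 to 135 mm above the table; the point is on its axis, 110 mm above the table, 150 mm horizontally from the pivot. The arm is a steel bar 18 mm wide, 45 to 55 mm above the table; it carries an idler roller of radius 16 mm, top 84 mm above the table, 110 mm from the pivot.
- tension_arm (a joint): Angle of the arm (rad): 0 at rest, 1.2 at its stop; grows clockwise seen from above (handle moves to the sander's +y). At value q the handle lies from the pivot along (-cos(0.65 - q), -sin(0.65 - q)) in the sander's x, y. The spring pushes back with 2 N at the handle at 0, 6 N at the stop; let go, it springs back to 0.
- chock_mid (a point): The offcut: a pale wooden block 44 mm (its x) by 32 mm (its y) by 95 mm tall, about 85 g, standing upright on the sander's base (30 mm above the table) in the path of the arm, between the arm and the stop. The point is its centre.
- tray: Plain undivided plywood tray for offcuts, fixed, 130 (its x) x 170 (its y) mm outside, 45 mm high, walls and floor 5 mm. Origin: centre of its underside. A scrap of wood 40 x 30 x 15 mm lies in it at y = +55 mm. A screw box of the same size, with six compartments filled with screws, stands beside it in x.
- roller_mid (a point): Bystander: spare metal roller, 34 mm across, 30 mm high, standing on the front left of the sander's base (its top 60 mm above the table). The point is its centre.
- mug_mid (a point): Bystander: white mug, 76 mm across, 90 mm high, to the right of the sander. The point is half-way up.
- block_mid (a point): Bystander: cork sanding block, 100 x 50 x 30 mm, left of the trays. The point is its centre.

How it is judged (in metres and radians):
On the way:
1. the offcut lies or stands in the undivided tray, let go and at rest (x of chock_mid in the frame of tray between -0.062 and 0.062 m and y of chock_mid in the frame of tray between -0.082 and 0.082 m and z of chock_mid in the frame of tray below 0.068 m and contact force between the fingers and chock below 0.2 N and linear speed of chock below 0.03 m/s), for 0.2 s.
At the end, for the whole second after the job is handed in: The offcut rests released inside the undivided tray (centre within its outline, under 68 mm above its underside); the tension arm is still, within 0.07 rad of its stop (joint above 1.13), held by the robot with over 1.5 N and touched by no other thing (all of step 1 and value of joint tension_arm above 1.13 rad and velocity of joint tension_arm below 0.1 rad/s and contact force between any of the fingers, the arm and tension_arm above 1.5 N and contact force between each of chock, spare_roller, mug, sanding_block and tension_arm below 0.3 N); the arm keeps its last pose, push and grip.
It fails at once if a bystander (spare roller, mug, sanding block) is knocked more than 40 mm from its place (distance of any of roller_mid, mug_mid, block_mid from where it was at the start of the episode above 0.04 m).
It also fails if it takes over 56 s, if anything falls off the work surface, if the arm or the gripper's body presses on something with over 40 N, if the wrist force passes 120 N, or if a joint passes its speed limit or range.

### The arm

A 7-joint arm with a two-finger parallel gripper is mounted at the origin on the work surface. World frame = base frame: x ahead of the robot, y to its left, z up, the work surface at z = 0. Lengths are in mm, angles in rad, forces in N, time in s.
With the tool pointing down it reaches from about 400 to 850 mm from the base axis. Payload 10.4 kg.
Tool frame: the origin (TCP) lies at the centre of the arm's flange, where the gripper is bolted on; the fingertips stand 182 mm ahead of it and the grasp point (between the pads) lies 164 mm ahead of it; z points along the fingers, y is the direction in which the jaws open and shut (so a half turn about z gives the same grasp; the last joint's range is limited). The gripper opens to 87 mm and grips with 3 to 60 N. Pads are 19 mm wide; open, the fingers measure 117 mm over their backs; the gripper's body (75 mm by 190 mm) begins 51 mm behind the grasp point.
Start: joints at [1.182, 0.332, -0.065, 1.46, 0.022, 1.35, -0.088], TCP at [223.574, -583.65, 404.776] pointing down, gripper open.
Joint ranges: [-2.6, 2.6], [-0.5, 2.12], [-1.47, 1.34], [0.16, 2.42], [-1.27, 4.41], [0.06, 2.06], [-2.6, 2.6]. Speed limits (rad/s): [2.22, 2.22, 2.79, 2.79, 3.14, 3.14, 3.14].

### API

Orientations are given as a unit quaternion [x, y, z, w].
In Python, from station import r gives the robot as it stands.
- The arm moves only by the tool send_rows, never from a script. Its argument "rows" is one flat list of numbers, 4 for each row, row after row: the shift along the world's x, y, z in mm, then the turn about the world's z in degrees. In form: [dx, dy, dz, spin, dx, dy, dz, spin, ...]. A call has 1 to 12 rows; each row is the pose to reach, as a shift and turn from the pose commanded when the call began; what a row does not reach only later rows make up. A row lasts 1/8 s, in which the tool goes at most 62.5 mm and 10.7 degrees, less where a joint would pass 70% of its speed; a pose out of reach is approached as far as the arm can. A call with a gripper value outside its range is refused whole. "gripper" is the closure, from 0 (fully open) to 1 (shut), set as the call begins (left out, the last holds). The fingers move at their own pace and stop on an object; "grip_force" is the grip in N (left out, the last holds). Time passes only in rows, so rows that repeat a pose let the fingers close. It gives the time, the measured TCP pose, the force and the opening at its end, in the units of the state.
- r.state(): the state, without advancing time (a new reading comes with each control period).
- r.capture(name): name is "scene" or "top" or "wrist"; returns a dict with "color" (480x640x3 uint8, red, green, blue), "fx", "fy", "cx", "cy" (pixels), "R" (3x3) and "t" (3): a world point X has camera coordinates R X + t. Camera axes: x right, y down, z forward; pixel columns grow to the right and rows downward; lengths in mm; the calibration is good to about 2 mm. A picture is of the moment at which its call begins. There is no depth.
- r.job_done(): hands the job in, once; it reports no verdict.
The state is a dict: "time": time; "qpos": joint angles; "qvel": joint speeds; "effort": joint torques, N m; "tcp_pos": TCP position; "tool_rot": TCP orientation; "contact_force": force on the tool from outside, world axes, zero at the start; "torque": the same for the moment, N m; "gripper_width": opening from 0.0 (shut) to 1.0 (fully open).
Only numpy, scipy, OpenCV 4.12 (cv2) and the standard library are available. Lean on these libraries where they do the work, as an engineer would, in place of code of your own. Each camera call takes 0.05 s, during which the arm holds its last target.

## Working session

There is one attempt and no reset: what is moved stays moved. The work goes in short steps, Python scripts to look and compute and a tool call to move; the robot and the scene stay as the last step left them, time stands still between calls to the robot, and variables do not carry over. Pictures are saved under pics/ and viewed, and the job is handed in when it is done.

Besides the shell and the picture viewer there is one more tool, called in YAML: its name, and indented under it one key for each argument. send_rows: Moves the arm, as the interface text tells. Its arguments: {"type":"object","properties":{"rows":{"type":"array"},"gripper":{"type":"number"},"grip_force":{"type":"number"}},"required":["rows"]}

```bash
mkdir -p pics; ls; python3 - <<'E'
from station import r
import cv2,json
s=r.state();print(s)
for n in("scene","top","wrist"):
    c=r.capture(n);cv2.imwrite(f"pics/{n}0.png",c["color"][:,:,::-1])
    print(n,c["fx"],c["cx"],c["cy"],c["R"],c["t"])
E
```

```text
pics
{'time': 0.0, 'qpos': array([ 1.18239005,  0.33285662, -0.06470675,  1.4609561 ,  0.02158317,
        1.34987469, -0.08851592]), 'qvel': array([ 1.37735117e-03, -5.51352339e-04,  2.92833248e-04, -1.37753709e-03,
        5.82905649e-05,  4.37765076e-04, -1.57341976e-03]), 'effort': array([-7.21642245e-04, -6.23248672e+01,  2.41085660e-02, -3.89904284e+01,
       -6.12974307e-02,  3.96393193e-02,  2.10000726e-04]), 'tcp_pos': array([ 223.52866087, -583.51996065,  403.95622934]), 'tool_rot': array([ 9.83318826e-01,  1.81888966e-01, -1.50067537e-04, -6.83740022e-04]), 'contact_force': array([ 0.17087513, -0.67164482,  0.07334828]), 'torque': array([-0.00938616, -0.00365245, -0.03264905]), 'gripper_width': 0.9995750161524687}
scene 463.0303277808103 328.4849259540235 237.08653904163694 [[-0.47603052  0.87942237 -0.0033533 ]
 [ 0.60640113  0.32547802 -0.72549413]
 [-0.63692434 -0.34739079 -0.68822018]] [ 270.92476837 -259.89143113 1400.91237314]
top 593.60740164321 325.18313428467405 243.90942965789165 [[ 0.00891458 -0.99989753 -0.0112012 ]
 [-0.99556754 -0.00782606 -0.09372309]
 [ 0.09362583  0.01198705 -0.99553529]] [   8.3649765  535.5405415 1383.1630949]
wrist 420.5785368740945 319.2112200494638 243.01867752680886 [[ 0.35702011 -0.93409349 -0.00244787]
 [-0.89935922 -0.34444997  0.26927164]
 [-0.25236805 -0.09393388 -0.96306116]] [-624.55182407  -30.87732424  390.66399162]
```

View pics/scene0.png

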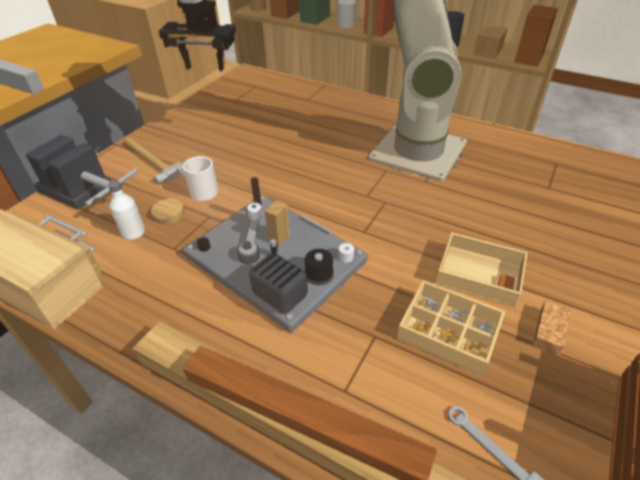

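View pics/top0.png

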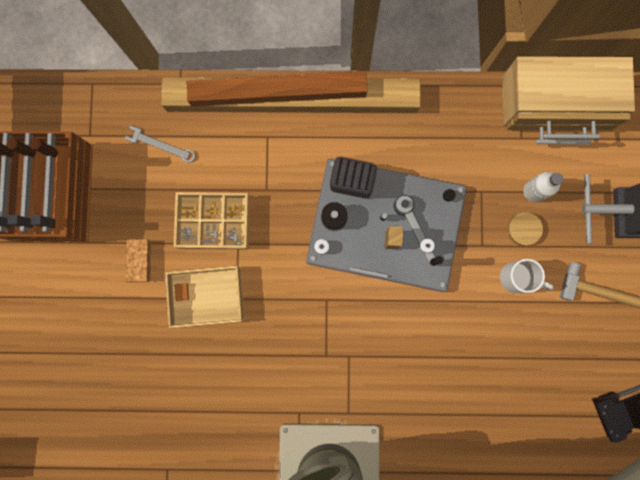

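The top view shows the sander base at about (308–467, 158–291), the offcut at (395,237), the handle at (436,261), the plain tray at (204,297) and the screw box at (211,220). I'll zoom in to get exact pixels.

```bash
cat > h.py <<'E'
import numpy as np,cv2
from station import r
def ray(c,u,v,z):
    R=np.array(c["R"]);t=np.array(c["t"]);C=-R.T@t
    d=R.T@np.array([(u-c["cx"])/c["fx"],(v-c["cy"])/c["fy"],1.]);return C+d*(z-C[2])/d[2]
def proj(c,X):
    p=np.array(c["R"])@np.array(X,float)+np.array(c["t"]);return c["fx"]*p[0]/p[2]+c["cx"],c["fy"]*p[1]/p[2]+c["cy"]
E
python3 - <<'E'
import cv2
a=cv2.imread("pics/top0.png")
cv2.imwrite("pics/topS.png",cv2.resize(a[150:300,300:480],None,fx=4.4,fy=4,interpolation=cv2.INTER_CUBIC) if 0 else cv2.resize(a[150:300,300:480],None,fx=4,fy=4,interpolation=cv2.INTER_CUBIC))
cv2.imwrite("pics/topT.png",cv2.resize(a[180:340,110:260],None,fx=3.5,fy=3.5,interpolation=cv2.INTER_CUBIC))
b=cv2.imread("pics/scene0.png")
cv2.imwrite("pics/sceS.png",cv2.resize(b[165:335,175:375],None,fx=3.5,fy=3.5,interpolation=cv2.INTER_CUBIC))
E
```

```text
(no output)
```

View pics/topS.png

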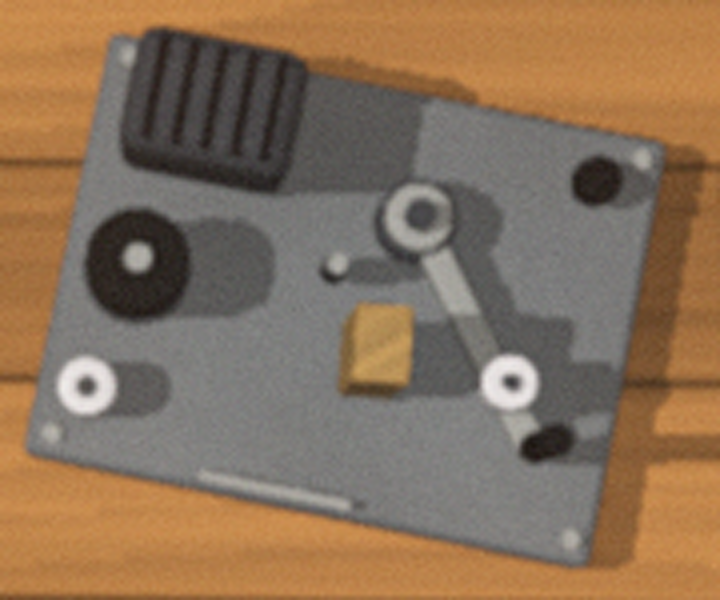

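View pics/topT.png

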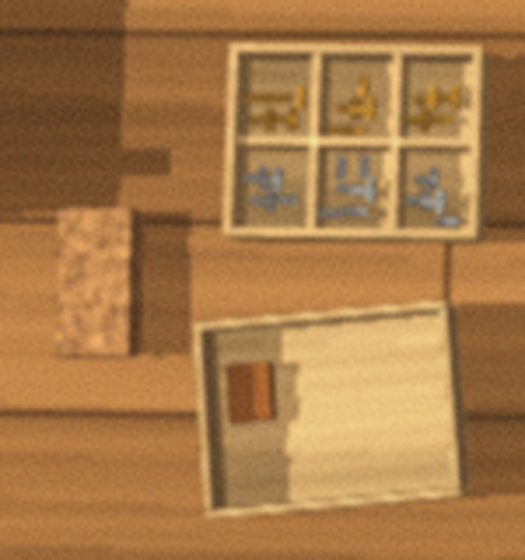

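View pics/sceS.png

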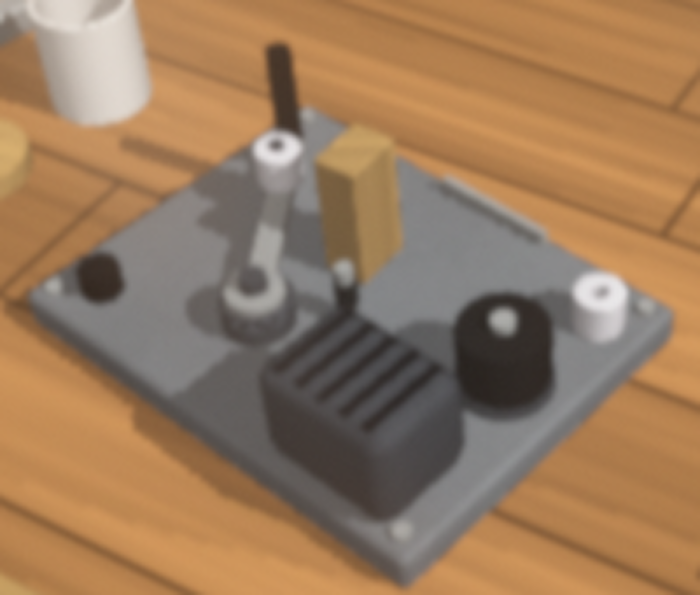

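```bash
python3 - <<'E'
from h import *
c=r.capture("top")
def pts(l,ox,oy,s,z): return np.array([ray(c,ox+(u+.5)/s-.5,oy+(v+.5)/s-.5,z)[:2] for u,v in l])
S=pts([(113,38),(664,146),(588,566),(27,453)],300,150,4,30) # BL BR FR FL
print(S.round(1), np.linalg.norm(S-np.roll(S,-1,0),axis=1))
M=np.array([(130,170),(130,-170),(-130,-170),(-130,170)],float)
def fit(M,S):
    a,b=M-M.mean(0),S-S.mean(0); th=np.arctan2((a[:,0]*b[:,1]-a[:,1]*b[:,0]).sum(),(a*b).sum())
    R=np.array([[np.cos(th),-np.sin(th)],[np.sin(th),np.cos(th)]]);t=S.mean(0)-R@M.mean(0)
    print("th",np.degrees(th),"t",t,"res",((M@R.T+t)-S).round(1).tolist());return R,t
R,t=fit(M,S)
for n,p,z in(("pivot",(50,-30),45),("pin",(11,12),75),("drum",(-10,125),86),("knob",(95,-130),52)):
    w=R@p+t;u=proj(c,[*w,z]);print(n,w.round(1),((u[0]-300)*4,(u[1]-150)*4))
for q in (0,.3,.6,.9,1.2):
    h=R@(np.array((50,-30))+150*np.array([-np.cos(.65-q),-np.sin(.65-q)]))+t;print("h",q,h.round(1),[((a-o)*4) for a,o in zip(proj(c,[*h,135]),(300,150))])
O=pts([(359,304),(414,306),(410,386),(353,383)],300,150,4,125)
print("off",O.round(1),O.mean(0),np.linalg.norm(O-np.roll(O,-1,0),axis=1)); print("in sander",(O.mean(0)-t)@R, (O-t)@R)
# colour mask of bright top
im=c["color"];crop=im[215:255,375:415];hsv=cv2.cvtColor(crop,cv2.COLOR_RGB2HSV)
for l in range(8,36,2): print(hsv[l,4:34:1,2].tolist())
print("roller",pts([(87,386)],300,150,4,60))
T=pts([(196,325),(446,304),(462,493),(210,514)],110,180,3.5,45) #
print(T.round(1),np.linalg.norm(T-np.roll(T,-1,0),axis=1))
fit(np.array([(65,85),(65,-85),(-65,-85),(-65,85)],float),T)
print("scrap",pts([(250,392)],110,180,3.5,20))
print("mug",ray(c,523,276,90))
E
```

```text
[[ 739.1    8.2]
 [ 675.8 -320.2]
 [ 426.2 -272.6]
 [ 489.7   56.8]] [334.44515843 254.06622063 335.3824841  254.08645943]
th -10.920569684115907 t [ 582.70189108 -131.96310638] res [[3.4, 2.2], [2.4, -3.3], [-3.3, -1.7], [-2.5, 2.8]]
pivot [ 626.1 -170.9] (np.float64(414.4732359891668), np.float64(221.28868492776667))
pin [ 595.8 -122.3] (np.float64(336.0961617334376), np.float64(264.7103578016547))
drum [596.6  -7.3] (np.float64(135.9132023785205), np.float64(259.1684444712324))
knob [ 651.4 -277.6] (np.float64(598.4505317923768), np.float64(177.98666303205084))
h 0 [ 491.7 -237.4] [np.float64(557.6529109600815), np.float64(440.44061846119575)]
h 0.3 [ 478.  -194.7] [np.float64(479.18013441149196), np.float64(464.8560391954602)]
h 0.6 [ 477.6 -149.9] [np.float64(396.6283549890236), np.float64(464.9479495582432)]
h 0.9 [ 490.4 -106.9] [np.float64(317.60282044987525), np.float64(440.7351420566049)]
h 1.2 [515.4 -69.7] [np.float64(249.33824914994057), np.float64(394.5321839933632)]
off [[ 567.7 -129.7]
 [ 566.8 -160. ]
 [ 522.5 -157.6]
 [ 523.9 -126.3]] [ 545.24072265 -143.41163598] [
[... 1892 characters left out ...]
 137, 138, 141, 139, 146, 156, 155, 163, 162, 148, 112, 97, 90, 90, 96, 95, 93]
[124, 119, 124, 122, 122, 120, 111, 101, 85, 82, 74, 84, 77, 82, 74, 86, 78, 82, 79, 87, 88, 93, 93, 92, 91, 100, 93, 91, 93, 95]
[124, 126, 129, 123, 125, 126, 113, 108, 116, 106, 112, 109, 118, 111, 104, 100, 103, 98, 92, 94, 94, 99, 105, 116, 114, 119, 113, 115, 114, 115]
roller [[526.96232723  21.20099407]]
[[463.6 384.6]
 [479.  217.9]
 [354.  204.4]
 [338.7 371.1]] [167.49506774 125.70761011 167.38248874 125.64979584]
th 5.5973628503349575 t [408.82266271 294.49399081] res [[1.6, 0.8], [2.8, -1.6], [-1.6, -0.8], [-2.8, 1.7]]
scrap [[419.63754425 353.44545446]]
mug [ 460.54866524 -432.29865219   90.        ]
```

send_rows:
  rows: [30, 40, 0, -3, 70, 95, 0, -6, 110, 150, 0, -9, 150, 205, 0, -12, 190, 260, 0, -15, 225, 310, 0, -18, 260, 357, -10, -21, 290, 400, -30, -23, 312, 428, -50, -24.5, 321.5, 440.5, -60, -24.5, 321.5, 440.5, -60, -24.5, 321.5, 440.5, -60, -24.5]
  gripper: 0.0
  grip_force: 25

```text
time: 1.7
tcp_pos: [544.6, -145.0, 345.4]
tool_rot: [0.999, -0.032, 0.0, 0.001]
contact_force: [-0.3, 0.0, 0.3]
gripper_width: 0.997
```

```bash
python3 - <<'E'
from h import *
s=r.state();print(s["time"],s["tcp_pos"],s["tool_rot"],s["contact_force"])
c=r.capture("wrist");cv2.imwrite("pics/w1.png",c["color"][:,:,::-1])
R=c["R"];C=-R.T@c["t"];print(C)
for z in(125,):
  for X in ([545.2,-143.4,125],[567.7,-129.7,125],[566.8,-160,125],[522.5,-157.6,125],[523.9,-126.3,125],[491.7,-237.4,135]): print(proj(c,X))
E
```

```text
1.7 [ 544.55850621 -145.01201112  345.43457413] [ 9.99487359e-01 -3.20101453e-02  2.26635248e-04  5.64694641e-04] [-0.3077294   0.00792281  0.28689203]
[ 619.55858587 -149.81872577  324.45942134]
(np.float64(315.91979561646156), np.float64(279.0515807885347))
(np.float64(284.99689902454), np.float64(237.74056667519613))
(np.float64(346.7731237728024), np.float64(235.6372486470921))
(np.float64(346.1764828540335), np.float64(318.4556128323505))
(np.float64(285.77709881445384), np.float64(319.574809110733))
(np.float64(505.9666322890403), np.float64(372.75240167648997))
```

View pics/w1.png

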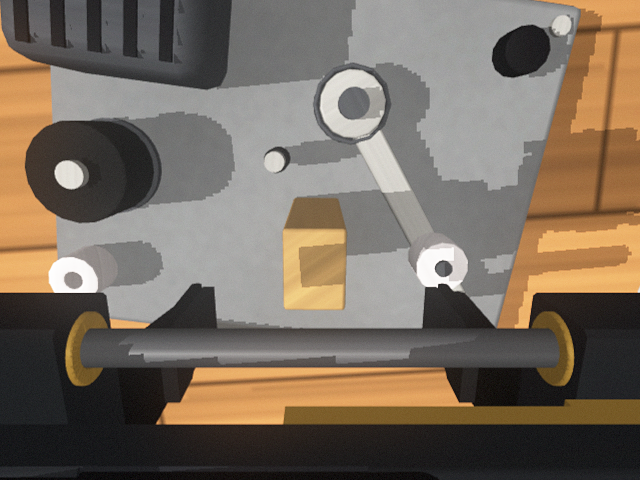

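The wrist view shows the offcut's top face with corners near (285,229), (346,228), (345,308) and (284,309). It sits square between the fingers, about 5 mm further ahead than I predicted.

```bash
python3 - <<'E'
from h import *
c=r.capture("wrist")
O=np.array([ray(c,u,v,125)[:2] for u,v in [(285,229),(346,228),(345,308),(284,309)]]);print(O,O.mean(0),np.linalg.norm(O-np.roll(O,-1,0),axis=1))
print("grasp axis px",proj(c,[*r.state()["tcp_pos"][:2],345.4-164]))
# idler top, pin top
print("idler",ray(c,442,267,84),"roller",ray(c,73,279,60),"pin",ray(c,276,160,75),"drum spindle",ray(c,70,175,90))
E
```

```text
[[ 572.13677831 -130.12953409]
 [ 570.69634443 -159.87474747]
 [ 528.41748539 -157.32702121]
 [ 529.91114874 -125.92905867]] [ 550.29043922 -143.31509036] [29.78006999 42.35555255 31.43347073 42.43404042]
grasp axis px (np.float64(318.7315897183841), np.float64(333.10404270781316))
idler [ 532.70504364 -218.59801753   84.        ] roller [531.6552313   20.83287063  60.        ] pin [ 601.90964387 -123.54000834   75.        ] drum spindle [602.25769177 -10.47283364  90.        ]
```

send_rows:
  rows: [3, 0, -20, 0, 3, 0, -40, 0, 3, 0, -60, 0, 3, 0, -76, 0, 3, 0, -76, 0, 3, 0, -76, 0]

```text
time: 2.55
tcp_pos: [548.3, -143.3, 269.3]
tool_rot: [1.0, -0.031, 0.0, 0.0]
contact_force: [-0.3, 0.0, 0.9]
gripper_width: 0.999
```

send_rows:
  rows: [0, 0, 0, 0, 0, 0, 0, 0, 0, 0, 0, 0, 0, 0, 0, 0, 0, 0, 0, 0, 0, 0, 0, 0]
  gripper: 1.0
  grip_force: 25

```text
time: 3.3
tcp_pos: [548.1, -143.2, 268.7]
tool_rot: [1.0, -0.031, -0.0, 0.0]
contact_force: [0.1, 0.2, 0.3]
gripper_width: 0.401
```

```bash
python3 - <<'E'
from h import *
s=r.state();print(s["time"],s["tcp_pos"],s["contact_force"],s["gripper_width"]*87)
b=r.capture("scene");cv2.imwrite("pics/s2.png",cv2.resize(b["color"][125:335,175:375,::-1],None,fx=2.8,fy=2.8,interpolation=cv2.INTER_CUBIC))
print("scene roller/pin/idler preds", [ [round((a-o)*3.5) for a,o in zip(proj(b,X),(175,165))] for X in ([527,21,60],[531.7,21,60],[596,-122.3,75],[602,-123.5,75],[492,-237.4,135],[497,-237.4,135])])
E
```

```text
3.3 [ 548.06824246 -143.16240731  268.74815486] [0.07340865 0.16465407 0.32571851] 34.87364367915391
scene roller/pin/idler preds [[598, 289], [595, 294], [344, 264], [337, 269], [278, 47], [273, 51]]
```

View pics/s2.png

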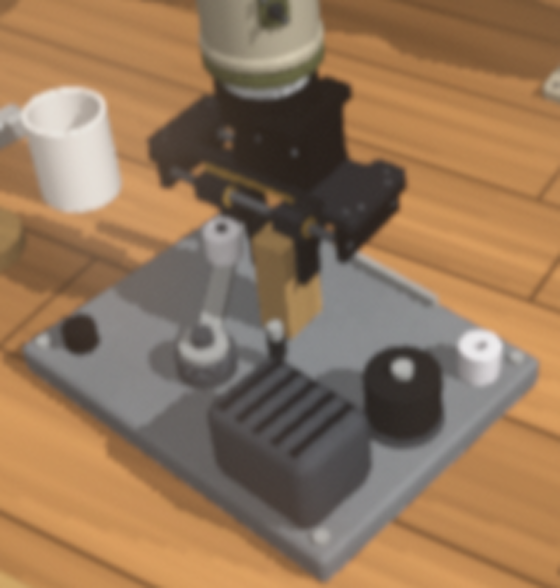

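send_rows:
  rows: [0, 0, 0, 0, 0, 0, 0, 0, 0, 0, 15, 0, 0, 0, 40, 0, 0, 0, 70, 0, 0, 0, 100, 0, 0, 0, 120, 0, 0, 0, 120, 0]

```text
time: 4.35
tcp_pos: [548.4, -143.0, 391.1]
tool_rot: [1.0, -0.031, 0.002, 0.001]
contact_force: [0.4, 0.4, -1.2]
gripper_width: 0.371
```

send_rows:
  rows: [-10, 30, 0, 1, -23, 70, 0, 2, -36, 110, 0, 3, -50, 152, 0, 4, -64, 195, 0, 5, -78, 237, 0, 6, -92, 280, 0, 7, -105, 320, 0, 8, -118, 360, 0, 9, -128, 390, 0, 9, -134, 408, 0, 9, -134, 408, 0, 9]

```text
time: 5.85
tcp_pos: [413.2, 265.8, 388.2]
tool_rot: [0.999, 0.049, -0.001, 0.0]
contact_force: [0.1, -0.9, -1.6]
gripper_width: 0.364
```

```bash
python3 - <<'E'
from h import *
s=r.state();print(s["time"],s["tcp_pos"],s["contact_force"],s["gripper_width"]*87)
b=r.capture("wrist");cv2.imwrite("pics/w3.png",b["color"][:,:,::-1])
b=r.capture("scene");cv2.imwrite("pics/s3.png",b["color"][:,:,::-1])
E
```

```text
5.85 [413.24419917 265.78879587 388.18921463] [ 0.10444542 -0.92507573 -1.5899564 ] 31.68638501520882
```

View pics/w3.png

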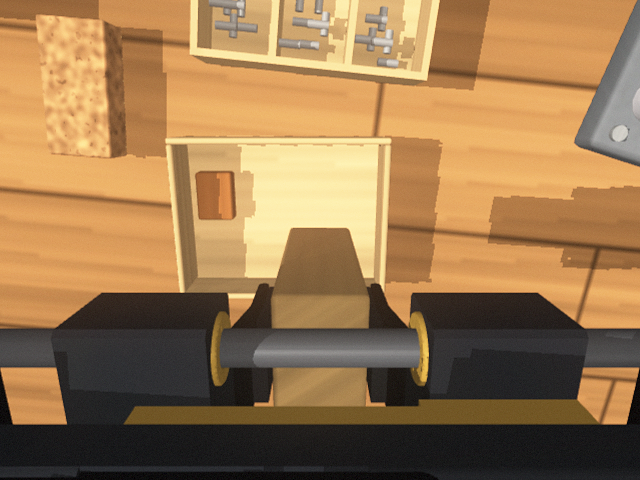

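View pics/s3.png

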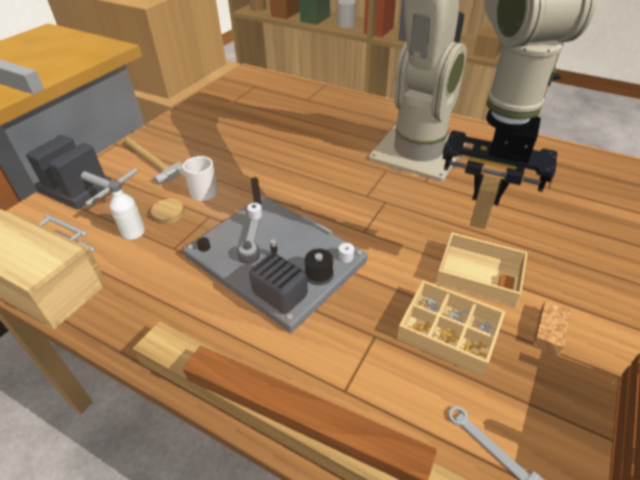

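The offcut hangs straight in the grip, and the tray rim's corners are near (167,140), (391,138), (384,295) and (181,297). I'll check the tray centre from this view.

```bash
python3 - <<'E'
from h import *
c=r.capture("wrist")
print(np.array([ray(c,u,v,45)[:2] for u,v in [(167,139),(391,138),(384,295),(181,297)]]))
# predicted outline and landing spot
print([proj(c,[x,y,5]) for x,y in((413.5,265.5),)])
E
```

```text
[[468.48661832 382.74626935]
 [484.86038932 216.91759828]
 [359.81772412 205.09553287]
 [342.30091344 371.67339083]]
[(np.float64(317.2907769134506), np.float64(214.6679685389284))]
```

send_rows:
  rows: [0, 0, -30, 0, 0, 0, -65, 0, 0, 0, -95, 0, 0, 0, -115, 0, 0, 0, -128, 0, 0, 0, -136, 0, 0, 0, -141, 0, 0, 0, -144, 0, 0, 0, -144, 0, 0, 0, -144, 0, 0, 0, -144, 0]

```text
time: 7.38
tcp_pos: [414.1, 264.9, 245.0]
tool_rot: [0.999, 0.048, 0.0, -0.0]
contact_force: [-0.7, -0.1, -2.1]
gripper_width: 0.364
```

send_rows:
  rows: [0, 0, -1, 0, 0, 0, -1, 0, 0, 0, -1, 0, 0, 0, -1, 0, 0, 0, -1, 0, 0, 0, -1, 0]
  gripper: 0.3

```text
time: 8.12
tcp_pos: [414.1, 264.8, 243.8]
tool_rot: [0.999, 0.048, -0.0, 0.0]
contact_force: [-0.0, -0.1, -0.8]
gripper_width: 0.698
```

```bash
python3 - <<'E'
from h import *
s=r.state();print(s["time"],s["tcp_pos"],s["contact_force"],s["gripper_width"]*87)
b=r.capture("wrist");cv2.imwrite("pics/w4.png",b["color"][:,:,::-1])
E
```

```text
8.125 [414.055726   264.84955355 243.75884703] [-0.03351331 -0.13017318 -0.77134619] 60.75768543062436
```

View pics/w4.png

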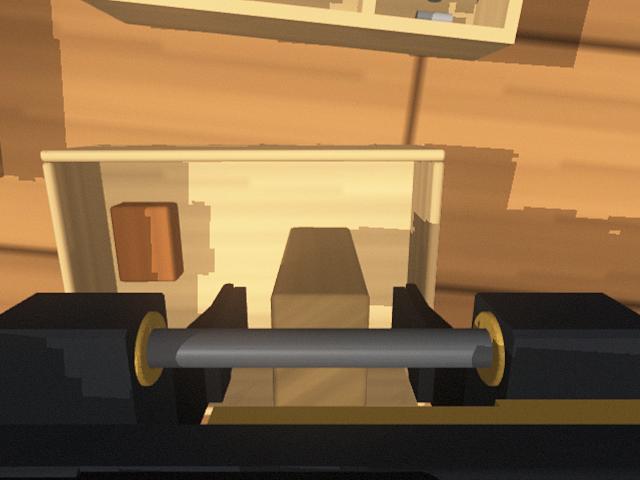

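send_rows:
  rows: [0, 0, 20, 0, 0, 0, 60, 0, 0, 0, 100, 0, 0, 0, 130, 0, 0, 0, 136, 0]
  gripper: 0.0

```text
time: 8.8
tcp_pos: [414.3, 265.2, 381.6]
tool_rot: [0.999, 0.048, 0.002, -0.0]
contact_force: [0.7, 1.0, -0.4]
gripper_width: 0.996
```

send_rows:
  rows: [5, -30, 0, 2, 10, -75, 0, 4, 15, -125, 0, 6, 20, -180, 0, 8, 25, -235, 0, 10, 28, -290, 0, 12, 30, -345, 0, 14, 32, -400, 0, 16, 34, -450, 0, 18, 36, -495, 0, 20, 36, -520, 0, 21, 36, -520, 0, 21]

```text
time: 10.3
tcp_pos: [449.4, -257.0, 378.3]
tool_rot: [0.974, 0.227, -0.001, -0.001]
contact_force: [-0.6, 0.3, -0.0]
gripper_width: 1.0
```

```bash
python3 - <<'E'
from h import *
s=r.state();print(s["time"],s["tcp_pos"],s["tool_rot"],s["contact_force"],s["gripper_width"]*87)
b=r.capture("wrist");cv2.imwrite("pics/w5.png",b["color"][:,:,::-1])
print([proj(b,[494,-237.5,z]) for z in(55,135)])
b=r.capture("top");cv2.imwrite("pics/t5.png",b["color"][:,:,::-1])
E
```

```text
10.3 [ 449.41756709 -256.95295257  378.25849908] [ 9.73833320e-01  2.27260796e-01 -9.35726411e-04 -5.65368952e-04] [-0.64803846  0.3122593  -0.01818708] 87.02514769245575
[(np.float64(322.5371070737429), np.float64(163.362531979337)), (np.float64(323.2742741829218), np.float64(176.80721237846163))]
```

View pics/w5.png

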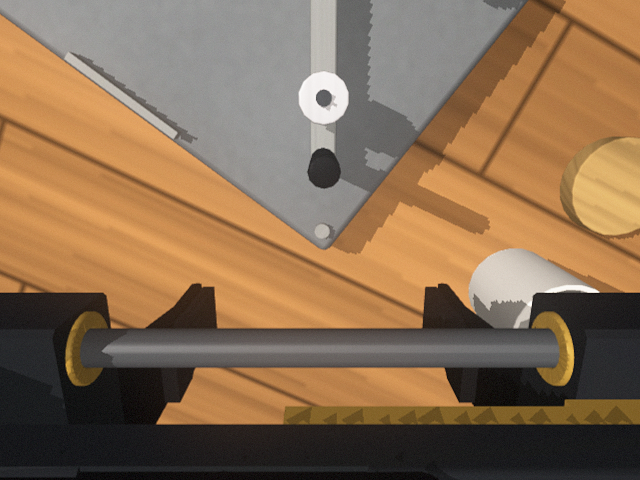

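View pics/t5.png

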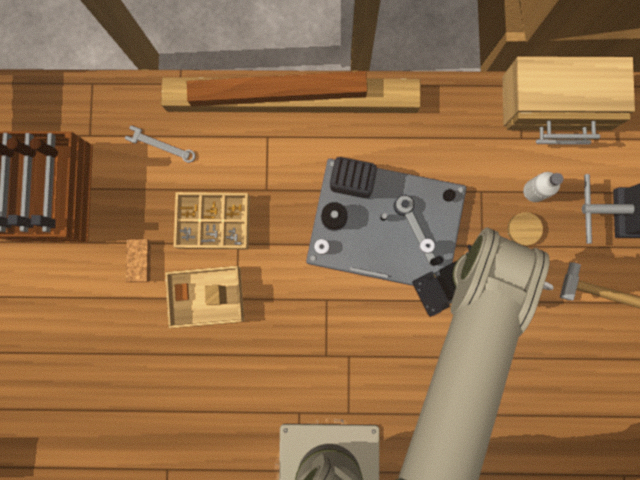

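send_rows:
  rows: [20, 8, 0, 0, 45, 18, 0, 0, 45, 18, -20, 0, 45, 18, -50, 0, 45, 18, -80, 0, 45, 18, -98, 0, 45, 18, -106, 0, 45, 18, -106, 0, 45, 18, -106, 0]

```text
time: 11.52
tcp_pos: [495.5, -237.2, 274.8]
tool_rot: [0.973, 0.229, 0.001, 0.001]
contact_force: [-0.3, 0.3, 0.0]
gripper_width: 1.002
```

send_rows:
  rows: [0, 0, 0, 0, 0, 0, 0, 0, 0, 0, 0, 0, 0, 0, 0, 0, 0, 0, 0, 0, 0, 0, 0, 0, 0, 0, 0, 0, 0, 0, 0, 0, 0, 0, 0, 0, 0, 0, 0, 0]
  gripper: 1.0
  grip_force: 25

```text
time: 12.78
tcp_pos: [495.0, -237.0, 273.7]
tool_rot: [0.973, 0.229, -0.0, -0.0]
contact_force: [-1.4, 1.6, 1.2]
gripper_width: 0.197
```

```bash
python3 - <<'E'
from h import *
s=r.state();print(s["time"],s["tcp_pos"],s["tool_rot"],s["contact_force"],s["gripper_width"]*87)
b=r.capture("wrist");cv2.imwrite("pics/w6.png",b["color"][:,:,::-1])
th=np.radians(-10.9);c,sn=np.cos(th),np.sin(th);R=np.array([[c,-sn],[sn,c]])
f=lambda q:R@np.array([-np.cos(.65-q),-np.sin(.65-q)])*150
for q in np.arange(0,1.31,.1): print(round(q,2),(f(q)-f(0)).round(1),round(-np.degrees(q),1))
E
```

```text
12.775 [ 495.01377094 -237.00260405  273.73535417] [ 9.73449207e-01  2.28903067e-01 -1.09069562e-04 -1.23906367e-04] [-1.43878534  1.6280601   1.21521432] 17.17602173246797
0.0 [0. 0.] -0.0
0.1 [-6.  13.8] -5.7
0.2 [-10.5  28. ] -11.5
0.3 [-13.7  42.7] -17.2
0.4 [-15.3  57.6] -22.9
0.5 [-15.5  72.6] -28.6
0.6 [-14.1  87.5] -34.4
0.7 [-11.3 102.3] -40.1
0.8 [ -7.  116.6] -45.8
0.9 [ -1.3 130.5] -51.6
1.0 [  5.8 143.7] -57.3
1.1 [ 14.1 156.2] -63.0
1.2 [ 23.7 167.7] -68.8
1.3 [ 34.3 178.3] -74.5
```

View pics/w6.png

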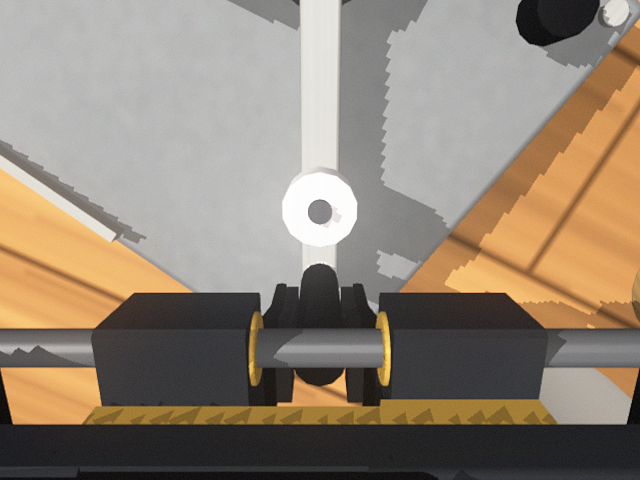

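The handle (black, about (320,320)) is centred between the pads and gripped at about 17 mm. Now I'll swing it along the arc, turning the tool with it.

send_rows:
  rows: [-3, 7, 0, -2.9, -6, 13.8, 0, -5.7, -8.5, 21, 0, -8.6, -10.5, 28, 0, -11.5, -12.2, 35.3, 0, -14.3, -13.7, 42.7, 0, -17.2, -14.6, 50.1, 0, -20, -15.3, 57.6, 0, -22.9, -15.5, 65, 0, -25.8, -15.5, 72.6, 0, -28.6, -15, 80, 0, -31.5, -14.1, 87.5, 0, -34.4]

```text
time: 14.32
tcp_pos: [480.9, -150.3, 273.7]
tool_rot: [0.998, -0.07, 0.0, 0.001]
contact_force: [0.1, -3.1, -0.6]
gripper_width: 0.201
```

```bash
python3 - <<'E'
from h import *
s=r.state();print(s["time"],s["tcp_pos"],s["tool_rot"],s["contact_force"],s["gripper_width"]*87,s["qpos"])
b=r.capture("wrist");cv2.imwrite("pics/w7.png",b["color"][:,:,::-1])
E
```

```text
14.325 [ 480.85941335 -150.30777161  273.74305404] [ 9.97514656e-01 -7.04561821e-02  1.48731046e-04  6.43858032e-04] [ 0.11942843 -3.07309422 -0.60225699] 17.481241564976678 [ 0.46201958  0.20255963 -0.27421711  1.91886184  0.06511471  1.02803031
 -1.55232766]
```

View pics/w7.png

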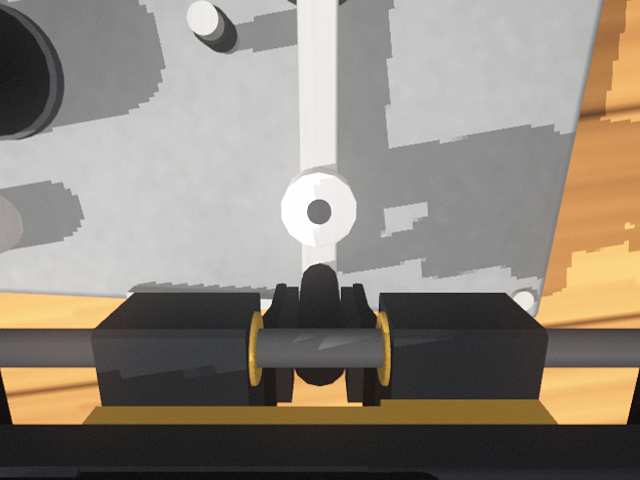

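send_rows:
  rows: [1.3, 7.4, 0, -2.9, 2.8, 14.8, 0, -5.7, 4.8, 22, 0, -8.6, 7.1, 29.1, 0, -11.5, 9.8, 36, 0, -14.3, 12.8, 43, 0, -17.2, 16.2, 49.7, 0, -20, 19.9, 56.2, 0, -22.9, 23.9, 62.5, 0, -25.8, 28.2, 68.7, 0, -28.6, 32.9, 74.5, 0, -31.5, 37.8, 80.2, 0, -34.4]

```text
time: 15.88
tcp_pos: [518.4, -70.1, 273.7]
tool_rot: [0.932, -0.362, -0.001, 0.001]
contact_force: [-4.6, -2.3, 4.3]
gripper_width: 0.2
```

send_rows:
  rows: [1.5, 1.5, 0, -0.8, 2.8, 2.8, 0, -1.6, 2.8, 2.8, 0, -1.6, 2.8, 2.8, 0, -1.6, 2.8, 2.8, 0, -1.6]

```text
time: 16.5
tcp_pos: [520.3, -68.3, 273.6]
tool_rot: [0.927, -0.374, -0.001, 0.002]
contact_force: [-11.8, -6.4, 8.9]
gripper_width: 0.197
```

```bash
python3 - <<'E'
from h import *
s=r.state();print(s["time"],s["tcp_pos"],s["tool_rot"],s["contact_force"],s["torque"],s["gripper_width"]*87,s["qpos"])
for n in("wrist","top","scene"):
    b=r.capture(n);cv2.imwrite(f"pics/{n}8.png",b["color"][:,:,::-1])
E
```

```text
16.5 [520.34406405 -68.34160739 273.61975784] [ 0.92730691 -0.37429561 -0.00144287  0.00161799] [-11.84528805  -6.43804208   8.90440309] [-0.95430568  2.35878979  0.13806543] 17.138762140116803 [ 0.27920453  0.24645    -0.26546188  1.86557053  0.07647446  1.04300474
 -2.35548559]
```

View pics/wrist8.png

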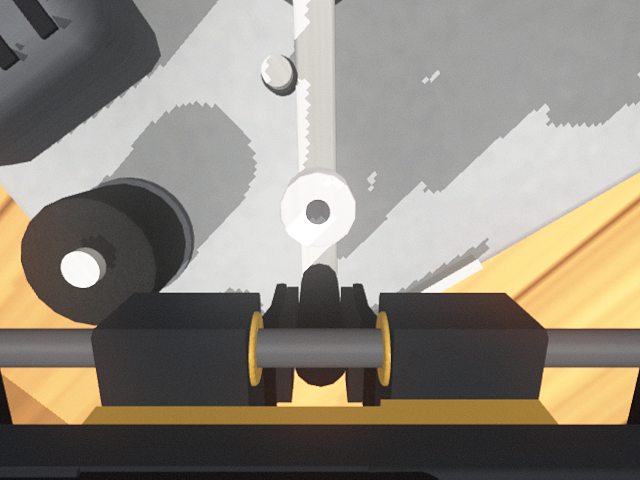

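View pics/scene8.png

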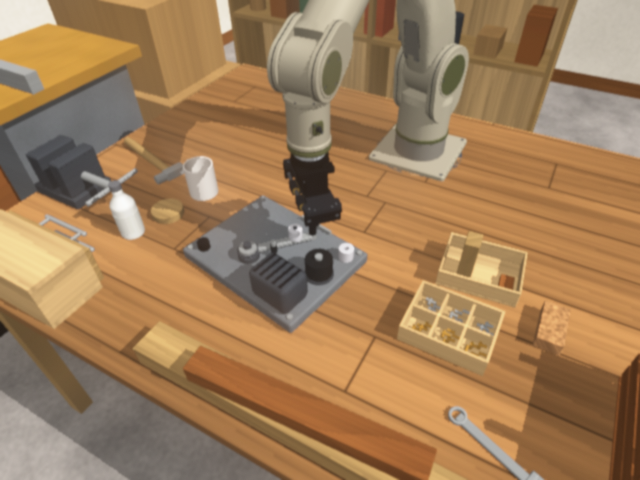

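The arm's edge now meets the stop pin at about (297,75). The force has climbed past the spring's 6 N, and the offcut stands in the tray at (470,255). I'll hold for a moment to check it's still.

send_rows:
  rows: [0, 0, 0, 0, 0, 0, 0, 0, 0, 0, 0, 0, 0, 0, 0, 0, 0, 0, 0, 0, 0, 0, 0, 0, 0, 0, 0, 0, 0, 0, 0, 0]

```text
time: 17.65
tcp_pos: [520.4, -68.3, 273.6]
tool_rot: [0.927, -0.374, -0.001, 0.002]
contact_force: [-11.0, -6.2, 8.2]
gripper_width: 0.202
```

```bash
python3 - <<'E'
from h import *
s=r.state();print(s["time"],s["tcp_pos"],s["contact_force"],s["gripper_width"]*87,abs(s["qvel"]).max())
c=r.capture("wrist")
# arm direction: pivot->idler, world, from idler centre and handle/TCP
i=ray(c,318,211,84)[:2]; print("idler",i)
for nm,p in(("idler wrist ray",i),("tcp",s["tcp_pos"][:2])):
  for pv in([626.1,-170.9],[631,-171.5]):
    d=p-np.array(pv); a=np.arctan2(-d[1],-d[0])+np.radians(10.9); print(nm,pv,"q=",.65-a,np.hypot(*d))
t=r.capture("top");cv2.imwrite("pics/t9.png",cv2.resize(t["color"][150:340,110:560,::-1],None,fx=1.75,fy=1.75))
E
```

```text
17.65 [520.35692861 -68.34592228 273.63914593] [-10.98966645  -6.23891728   8.22865406] 17.60300406169886 0.00169222140935985
idler [550.28672834 -96.02153814]
idler wrist ray [626.1, -170.9] q= 1.2389538968009086 106.55719689272404
idler wrist ray [631, -171.5] q= 1.2116545347067158 110.50624609536291
tcp [626.1, -170.9] q= 1.2298486421961576 147.30558714500125
tcp [631, -171.5] q= 1.2101430898804444 151.27013253466038
```

View pics/t9.png

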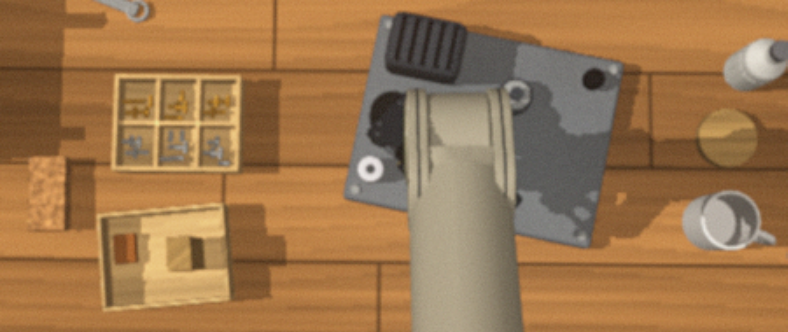

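The offcut stands in the plain tray, the bystanders haven't moved, and the arm reads about 1.21 rad and is still, so I'll hand the job in.

```bash
python3 -c "
from station import r
print(r.job_done());s=r.state();print(s['time'],s['tcp_pos'],s['contact_force'])"
```

```text
the job is handed in; nothing more can be done
None
the job is handed in; nothing more can be done
```

I took the offcut off the sander and stood it upright in the plain tray. I then gripped the black handle, swung the arm to its stop, and handed the job in at about 17.7 s, still holding it.

- **Offcut:** after release, the last pictures showed it standing clear inside the tray, away from the scrap. I put it down about 29 mm from the tray's centre along the tray's y axis.
- **Tension arm:** it was still against the stop pin. The angle worked out at 1.21–1.24 rad; the nominal stop is 1.2, so this is within measuring error. The contact force was about 13 N horizontally and 8 N upward, steady over the last second. The horizontal part is well above the spring's 6 N, which fits pressing on the stop. Joint speeds were below 0.002 rad/s.
- **Bystanders:** the mug, spare roller and sanding block were in their places by eye in the final top view. I did not measure their positions again.
- **Disagreement:** the top and wrist cameras differed by about 5 mm in x. I aimed between them, and both grasps came out centred.

No check failed, and the hand-in gave no verdict.

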